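# Third hand at the lab bench: hold a bracket against the sprung stop

### The job

Swing both flaps of the carton fully outwards so they stay open, lift out the blue bracket, and stand it upright on the aluminium bed of the holding fixture, down on the bed, with its flat back flush against the yellow sprung stop plate and centred on it. Press it steadily so that the pointer rests in the green zone, never pushing the plate back to its end stop and leaving the other things on the bench alone. Finish while still holding it pressed there, without letting go, so that a colleague can drive the screws.

Things in the scene. Friction and masses are not known exactly. Their poses are not given: they have to be found in the camera images.
- carton: open cardboard carton fixed to the bench: outside 166 mm along its x, 160 mm along its y, 70 mm high, walls and floor 3 mm thick; origin under its centre. Two cardboard flaps are hinged on its +y and -y upper edges (hinge lines along the carton's x, at y = +/-78.5 mm, 71.5 mm above the bench). The bracket stands upright on the floor inside.
- flap_left (a joint): angle (rad) of the flap hinged on the carton's +y edge: 0 = lying flat over the opening, 1.57 = standing upright, 2.9 = swung right out (its stop). It stands ajar at the start, between 0.55 and 0.95. Panel 160 mm along the hinge, 46 mm from hinge to free edge, 3 mm thick; the light hinge friction (well under 1 N at the edge) lets it stay where it is left. It has an orange tape stripe along its free edge.
- flap_right (a joint): the same for the flap hinged on the carton's -y edge, which swings out the other way
- flap_left_edge (a point): middle of the free edge of the flap on the carton's +y side
- flap_right_edge (a point): middle of the free edge of the flap on the carton's -y side
- bracket: blue plastic bracket, 140 to 280 g, standing upright. A back plate 10 mm thick (x from +16 to +26 mm), 90 mm wide (y), 50 mm high, with two brass inserts; from its middle a rib 26 mm wide (y), 60 mm high, reaches forward (x from +16 to -28 mm): the place to grip, across its 26 mm. Origin on the underside; +x points out of the flat back face, which goes against the stop plate.
- bracket_face (a point): middle of the bracket's flat back face: bracket x = +26 mm, 30 mm above its underside
- bracket_grip (a point): good grip point in the rib: bracket x = -6 mm, 42 mm above its underside
- fixture: holding fixture fixed to the bench. Aluminium bed 220 mm (x) x 190 mm (y), 12 mm thick: its top is 12 mm above the bench; origin on the underside at the bed's centre. A yellow stop plate faces the fixture's -x; behind it is a grey spring housing, 62 mm high. A grey scale rail, 61 mm high, runs along x at y = +76 to +92 mm, x from 0 to +100 mm. Push direction is the fixture's +x; the centre line is y = 0, marked by a dark line on the bed.
- stop_plate: the sprung yellow stop plate, 12 mm thick (x), 110 mm wide (y), 50 mm high, 13 to 63 mm above the bench. Origin at the middle of its front face, x into the plate (along the push), 38 mm above the bench; with the spring at rest the front face is at fixture x = +30 mm, y = 0.
- stop (a joint): how far the stop plate is pushed back (m): 0 at rest, 0.030 = hard end stop. Spring about 600 N/m (0.6 N per mm) plus about 0.3 N friction. A black pointer on the plate moves along the coloured scale on the rail: white below 0.008, green from 0.008 to 0.020 (about 5 to 12 N), red above.
- tube_rack: green plastic tube rack with capped tubes, 100 x 240 mm, 88 mm high with the tubes; origin under its centre. Bystander: leave it alone.
- slide_box: white carton of microscope slides with an orange patch, 76 x 100 x 45 mm high; origin under its centre. Bystander: leave it alone.
- jar: specimen jar with yellow lid, 54 mm across, 75 mm high; origin under its centre. Bystander: leave it alone.
- dropper: small bottle with red cap, 30 mm across, 70 mm high; origin under its centre. Bystander: leave it alone.
- screw_tin: round steel tin of brass screws, 52 mm across, 26 mm high; origin under its centre. Bystander: leave it alone.
- screwdriver: screwdriver with black handle, 180 mm long, lying on the bench; x along its length. Bystander: leave it alone.
- pen: orange marker pen with black cap, 130 mm long, 9 mm thick, lying on the bench; origin under its middle. Bystander: leave it alone.
Not all that is in view belongs to the job. There is more than one size of the bracket; the one meant has the size given above.

How it is judged:
By the outcome, as a careful person would: the job done as asked, in the order asked, and still so for the second after the job is handed in, while the arm keeps its last pose, push and grip.
It also fails if it takes over 59 s, if anything falls off the work surface, if the arm or the gripper's body presses on something with over 40 N, if the wrist force passes 120 N, or if a joint passes its speed limit or range.

### The arm

A 6-joint arm with a two-finger parallel gripper is mounted at the origin on the work surface. World frame = base frame: x ahead of the robot, y to its left, z up, the work surface at z = 0. Lengths are in m, angles in rad, forces in N, time in s.
With the tool pointing down it reaches from about 0.35 to 0.875 m from the base axis. Payload 4.2 kg.
Tool frame: the origin (TCP) lies at the very end of the fingers, on their centre line; the grasp point (between the pads) lies 19 mm behind it; x points along the fingers, z is the direction in which the jaws open and shut, and the axes are right-handed (so a half turn about x gives the same grasp; the last joint's range is limited). The gripper opens to 87 mm and grips with 3 to 60 N. Pads are 19 mm wide; open, the fingers measure 117 mm over their backs; the gripper's body (75 mm by 190 mm) begins 51 mm behind the grasp point.
Start: joints at [1.454, 0.385, 0.008, 0, -1.194, -0.259], TCP at [0.229, 0.581, 0.223] pointing down, gripper open.
Joint ranges: [-3.14, 3.14], [-1.21, 2.06], [-1.07, 1.41], [-3.16, 2.05], [-2.99, -0.16], [-3.1, 3.1]. Speed limits (rad/s): [2.79, 2.79, 3.14, 3.14, 3.14, 3.14].

### API

Orientations are given as a 3x3 rotation matrix whose columns are the frame's x, y, z axes.
In Python, from bench import manip, imaging gives the robot as it stands. The module is installed in compiled form; this text tells all that it offers.
- The arm moves only by the tool step_arm, never from a script. Its arguments are lists of equal length, an entry for each row: "slide": the shift along the tool's x, y, z in mm, a list of three; "roll": the turn about the tool's x in degrees. In form: {"slide": [[dx, dy, dz], ...], "roll": [roll, ...]}. A call has 1 to 20 rows; each row is the pose to reach, as a shift and turn from the pose commanded when the call began, along the tool's axes at that moment; what a row does not reach only later rows make up. A row lasts 1/12 s, in which the tool goes at most 41.7 mm and 7.16 degrees, less where a joint would pass 70% of its speed; a pose out of reach is approached as far as the arm can. A call with a gripper value outside its range is refused whole. "jaw" is the closure in counts, from 0 (fully open) to 255 (shut), set as the call begins (left out, the last holds). The fingers move at their own pace and stop on an object; the grip force is fixed at half the most. Time passes only in rows, so rows that repeat a pose let the fingers close. It gives the time, the measured TCP pose, the force and the opening at its end, in the units of the state.
- manip.read_state(): the state, without advancing time (a new reading comes with each control period).
- imaging.camera(name): name is "side" or "top" or "wrist"; returns a dict with "pixels" (400x640x3 uint8, red, green, blue), "fx", "fy", "cx", "cy" (pixels), "eye" and "attitude" of the camera in the world; the wrist camera has in their place "mount" (4x4, takes a point from camera to tool coordinates, whose origin is the TCP and whose axes are the tool frame's). Camera axes: x right, y down, z forward; pixel columns grow to the right and rows downward; lengths in m; the calibration is good to about 2 mm. A picture is of the moment at which its call begins: read the wrist's pose just before it. There is no depth.
- manip.sign_off(): hands the job in, once; it reports no verdict.
The state is a dict: "clock": time; "q": joint angles; "qd": joint speeds; "effort": joint torques, N m; "ee_pos": TCP position; "eef_rot": TCP orientation; "force": force on the tool from outside, world axes, zero at the start; "wrist_torque": the same for the moment, N m; "finger_gap": finger opening in m.
Only numpy, scipy, OpenCV 4.12 (cv2) and the standard library are available. Lean on these libraries where they do the work, as an engineer would, in place of code of your own. Each camera call takes 0.05 s, during which the arm holds its last target.

## Working session

There is one attempt and no reset: what is moved stays moved. The work goes in short steps, Python scripts to look and compute and a tool call to move; the robot and the scene stay as the last step left them, time stands still between calls to the robot, and variables do not carry over. Pictures are saved under pics/ and viewed, and the job is handed in when it is done.

Besides the shell and the picture viewer there is one more tool, called after "Request:" as a command line: name --pt "numbers of a row" for each row, then --argument value for the rest. step_arm: Moves the arm, as the interface text tells. Its arguments: {"type":"object","properties":{"slide":{"type":"array","items":{"type":"array","items":{"type":"number"}}},"roll":{"type":"array","items":{"type":"number"}},"jaw":{"type":"number"}},"required":["slide","roll"]}

```bash
ls; mkdir -p pics; python3 - <<'E'
from bench import manip, imaging
import cv2, numpy as np
np.set_printoptions(precision=4,suppress=True)
s=manip.read_state()
for k in s: print(k,np.array(s[k]))
for n in ["side","top","wrist"]:
    c=imaging.camera(n)
    cv2.imwrite(f"pics/{n}0.png",c["pixels"][:,:,::-1])
    print(n,{k:np.array(v) for k,v in c.items() if k!="pixels"})
E
```

```text
pics
clock 0.0
q [ 1.4536  0.3856  0.0066 -0.0005 -1.194  -0.2586]
qd [-0.     -0.0001 -0.0008 -0.0005  0.001  -0.0001]
effort [  0.0001 -39.0665  18.7406   4.22     0.0109  -0.0002]
ee_pos [0.2292 0.5808 0.2215]
eef_rot [[-0.0007  0.9301 -0.3672]
 [-0.0021 -0.3672 -0.9301]
 [-1.      0.0001  0.0022]]
force [0.1712 0.1059 0.1203]
wrist_torque [ 0.0198 -0.01   -0.0185]
finger_gap 0.08696134862798036
side {'fx': array(371.4254), 'fy': array(371.4254), 'cx': array(314.0895), 'cy': array(204.9521), 'eye': array([ 0.0606, -0.5405,  0.7617]), 'attitude': array([[ 0.7856, -0.4014,  0.4708],
       [-0.6186, -0.5259,  0.5838],
       [ 0.0133, -0.7499, -0.6615]])}
top {'fx': array(485.885), 'fy': array(485.885), 'cx': array(313.3144), 'cy': array(195.0454), 'eye': array([0.2786, 0.0443, 1.3701]), 'attitude': array([[-0.0001, -0.9749,  0.2225],
       [-1.    ,  0.0005,  0.0019],
       [-0.002 , -0.2225, -0.9749]])}
wrist {'fx': array(335.918), 'fy': array(335.918), 'cx': array(321.4005), 'cy': array(206.095), 'mount': array([[-0.0003, -0.2983,  0.9545, -0.1613],
       [ 0.0001, -0.9545, -0.2983,  0.0823],
       [ 1.    ,  0.    ,  0.0003,  0.0003],
       [ 0.    ,  0.    ,  0.    ,  1.    ]])}
```

View pics/top0.png

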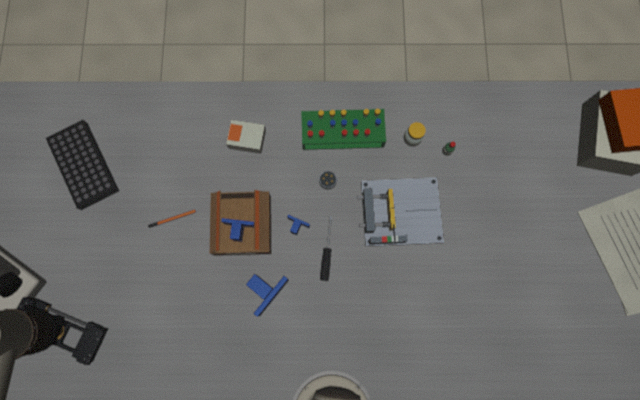

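View pics/side0.png

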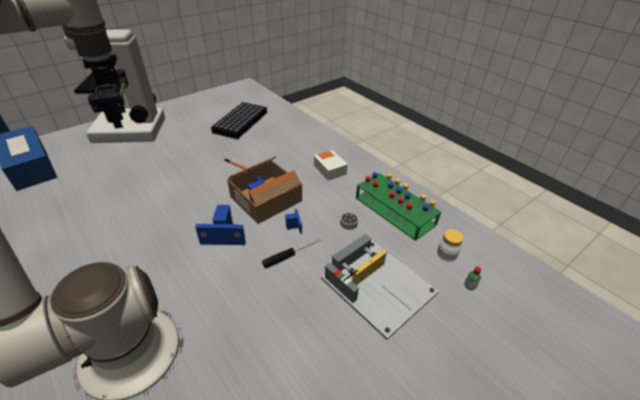

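View pics/wrist0.png

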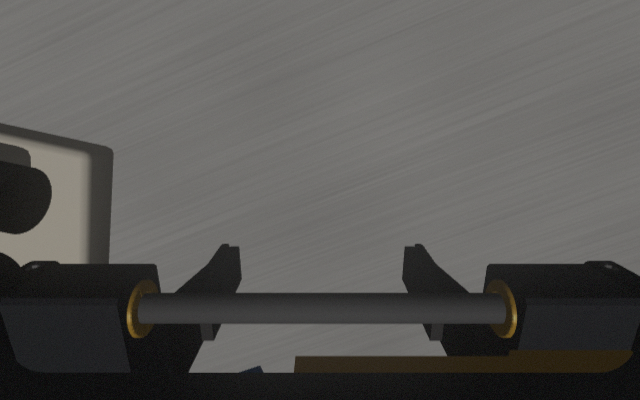

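```bash
python3 - <<'E'
import cv2
t=cv2.imread("pics/top0.png"); s=cv2.imread("pics/side0.png")
cv2.imwrite("pics/z1.png",cv2.resize(t[170:320,190:320],None,fx=5,fy=4.0*1.0,interpolation=cv2.INTER_CUBIC)[:600])
cv2.imwrite("pics/z1.png",cv2.resize(t[180:300,195:325],None,fx=5,fy=5,interpolation=cv2.INTER_CUBIC))
cv2.imwrite("pics/z2.png",cv2.resize(t[165:285,310:460],None,fx=5,fy=5,interpolation=cv2.INTER_CUBIC))
cv2.imwrite("pics/z3.png",cv2.resize(s[150:250,190:320],None,fx=5,fy=5,interpolation=cv2.INTER_CUBIC))
cv2.imwrite("pics/z4.png",cv2.resize(s[220:340,300:450],None,fx=5,fy=5,interpolation=cv2.INTER_CUBIC))
E
```

```text
(no output)
```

View pics/z1.png

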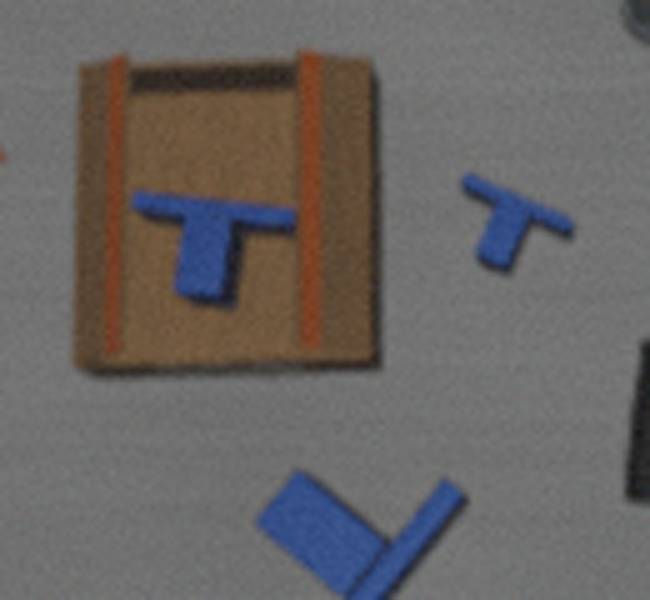

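View pics/z2.png

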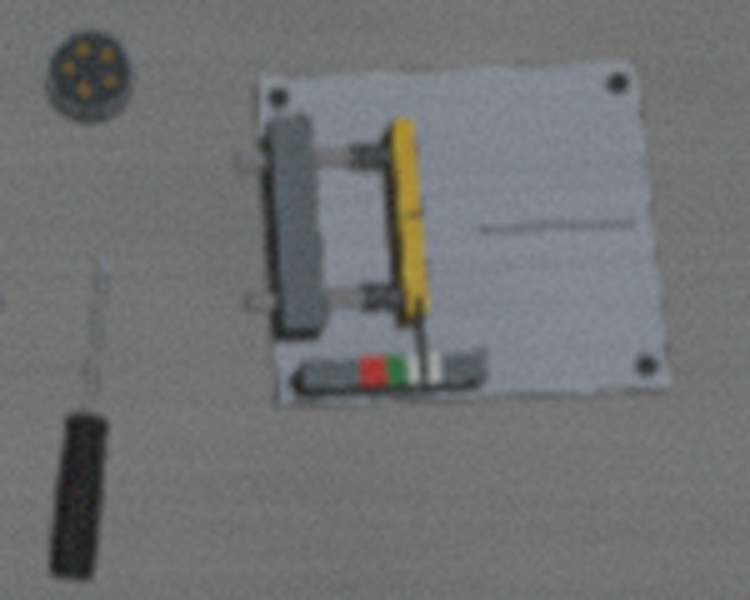

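View pics/z3.png

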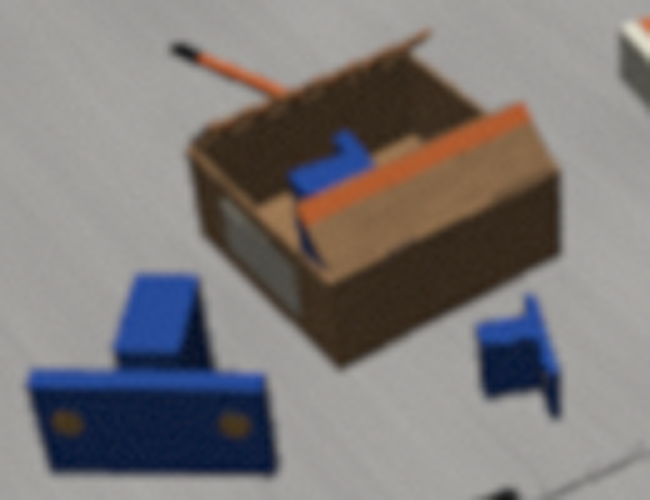

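View pics/z4.png

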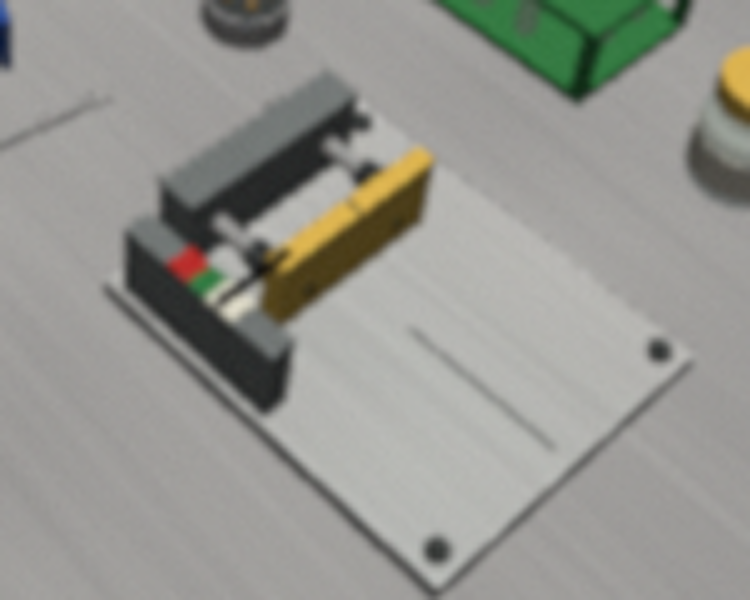

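```bash
cat > h.py <<'E'
from bench import manip, imaging
import cv2, numpy as np
np.set_printoptions(precision=4,suppress=True)
def cam(n,save=None):
    s=manip.read_state(); c=imaging.camera(n)
    if n=="wrist":
        R=np.array(s["eef_rot"]);p=np.array(s["ee_pos"]);M=np.array(c["mount"])
        c["attitude"]=R@M[:3,:3]; c["eye"]=p+R@M[:3,3]
    if save: cv2.imwrite(save,c["pixels"][:,:,::-1])
    np.savez("/tmp/"+n+".npz",**{k:np.array(v) for k,v in c.items()})
    return c
def ray(c,uv,z):
    uv=np.atleast_2d(np.array(uv,float)); 
    d=np.c_[(uv[:,0]-c["cx"])/c["fx"],(uv[:,1]-c["cy"])/c["fy"],np.ones(len(uv))]@np.array(c["attitude"]).T
    e=np.array(c["eye"]); t=(z-e[2])/d[:,2]
    return e+d*t[:,None]
def proj(c,P):
    P=np.atleast_2d(P); q=(P-np.array(c["eye"]))@np.array(c["attitude"])
    return np.c_[c["fx"]*q[:,0]/q[:,2]+c["cx"],c["fy"]*q[:,1]/q[:,2]+c["cy"]]
E
python3 - <<'E'
from h import *
c=cam("top")
def z1(p): p=np.atleast_2d(np.array(p,float)); return (p+.5)/5-.5+[195,180]
def z2(p): p=np.atleast_2d(np.array(p,float)); return (p+.5)/5-.5+[310,165]
print("carton rim",ray(c,z1([[80,66],[372,60],[378,362],[75,362]]),0.07))
print("flap edges",ray(c,z1([[118,60],[112,350],[310,55],[312,348]]),0.1))
print("br plate top corners (L-up,R-up)",ray(c,z1([[134,192],[296,212]]),0.053))
print("rib top",ray(c,z1([[175,293],[222,299],[185,215],[240,222]]),0.063))
print("bed",ray(c,z2([[262,75],[632,66],[668,385],[280,402]]),0.012))
print("line",ray(c,z2([[482,229],[632,224]]),0.012))
print("plate top",ray(c,z2([[413,118],[428,312]]),0.063))
E
```

```text
carton rim [[0.5818 0.3292 0.07  ]
 [0.5851 0.1687 0.07  ]
 [0.4192 0.1621 0.07  ]
 [0.4192 0.3242 0.07  ]]
flap edges [[0.5781 0.3023 0.1   ]
 [0.4222 0.2987 0.1   ]
 [0.5808 0.1992 0.1   ]
 [0.4232 0.1941 0.1   ]]
br plate top corners (L-up,R-up) [[0.5145 0.2998 0.053 ]
 [0.5033 0.2103 0.053 ]]
rib top [[0.4572 0.2734 0.063 ]
 [0.454  0.2478 0.063 ]
 [0.5    0.2695 0.063 ]
 [0.4961 0.2394 0.063 ]]
bed [[ 0.6342 -0.0936  0.012 ]
 [ 0.6394 -0.3075  0.012 ]
 [ 0.4544 -0.3172  0.012 ]
 [ 0.4449 -0.0995  0.012 ]]
line [[ 0.5436 -0.2168  0.012 ]
 [ 0.5464 -0.3022  0.012 ]]
plate top [[ 0.5962 -0.1714  0.063 ]
 [ 0.4877 -0.1757  0.063 ]]
```

Request:
step_arm --pt "0 40 17" --pt "0 80 34" --pt "0 120 51" --pt "0 160 68" --pt "0 200 85" --pt "0 240 102" --pt "0 280 119" --pt "0 320 136" --pt "0 360 153" --pt "0 400 170" --pt "0 430 182" --pt "0 440 186" --roll '[7,14,21,28,35,42,49,56,63,70,77,84]' --jaw 255

```text
clock: 1.2
ee_pos: [0.5728, 0.2434, 0.2221]
eef_rot: [[-0.0, -0.277, -0.961], [-0.001, -0.961, 0.277], [-1.0, 0.001, -0.0]]
force: [-0.7, 1.2, 0.1]
finger_gap: 0.0155
```

```bash
python3 - <<'E'
from h import *
s=manip.read_state()
for k in ["clock","q","ee_pos","eef_rot","finger_gap"]: print(k,np.array(s[k]))
E
```

```text
clock 1.2
q [ 0.6618  0.3808  0.0006  0.0007 -1.1912 -0.9427]
ee_pos [0.5728 0.2434 0.2221]
eef_rot [[-0.     -0.2769 -0.9609]
 [-0.0009 -0.9609  0.2769]
 [-1.      0.0009 -0.0002]]
finger_gap 0.015480667346429635
```

Request:
step_arm --pt "0 0 0" --pt "0 0 0" --pt "0 0 0" --pt "0 0 0" --pt "0 0 0" --pt "0 0 0" --pt "0 0 0" --pt "0 0 0" --pt "0 0 0" --pt "0 0 0" --pt "0 0 0" --pt "0 0 0" --pt "0 0 0" --roll '[7,14,21,28,35,42,49,56,63,70,77,81,81]'

```text
clock: 2.28
ee_pos: [0.5702, 0.2468, 0.2222]
eef_rot: [[-0.001, -0.993, 0.115], [-0.0, 0.115, 0.993], [-1.0, 0.0, -0.0]]
force: [-0.1, 0.0, -0.5]
finger_gap: 0.0004
```

```bash
python3 - <<'E'
from h import *
s=manip.read_state()
for k in ["clock","q","ee_pos","eef_rot","finger_gap","force"]: print(k,np.array(s[k]))
cam("wrist","pics/w1.png")
E
```

```text
clock 2.2833
q [ 0.6685  0.379  -0.0015 -0.0002 -1.1908 -2.3544]
ee_pos [0.5702 0.2468 0.2222]
eef_rot [[-0.0005 -0.9934  0.1149]
 [-0.0002  0.1149  0.9934]
 [-1.      0.0005 -0.0003]]
finger_gap 0.0004048933821300825
force [-0.1318  0.0435 -0.5047]
```

View pics/w1.png

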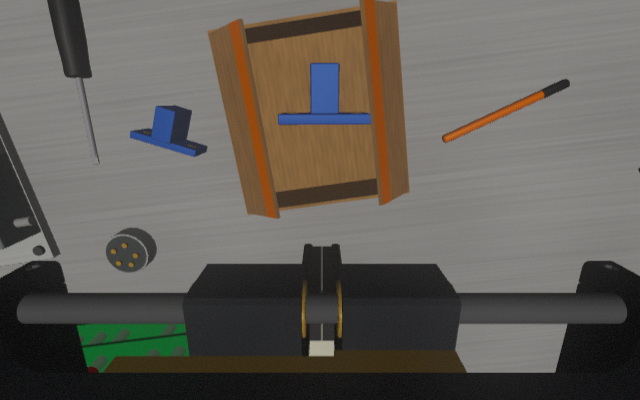

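```bash
python3 - <<'E'
from h import *
c=dict(np.load("/tmp/wrist.npz"));im=c["pixels"]
hsv=cv2.cvtColor(im,cv2.COLOR_RGB2HSV)
b=cv2.inRange(hsv,(105,120,40),(125,255,255)); b[:,:240]=0;b[:, 420:]=0;b[200:]=0
ys,xs=np.nonzero(b); print(xs.min(),xs.max(),ys.min(),ys.max())
for y in range(60,130,4):
    r=np.nonzero(b[y])[0]
    if len(r): print(y,r.min(),r.max())
V=hsv[:,:,2]
print(V[60:130,325]); print(V[108:130,290]); print(V[108:130,355])
o=cv2.inRange(hsv,(5,180,80),(15,255,255));o[:,420:]=0;o[230:]=0
n,l,st,ce=cv2.connectedComponentsWithStats(o)
for i in range(1,n):
    if st[i,4]>100:
        ct=cv2.findContours((l==i).astype(np.uint8),cv2.RETR_EXTERNAL,cv2.CHAIN_APPROX_NONE)[0][0]
        print(st[i],cv2.boxPoints(cv2.minAreaRect(ct)))
cv2.imwrite("pics/w1z.png",cv2.resize(im[:230,200:420,::-1],None,fx=2.6,fy=2.6,interpolation=cv2.INTER_CUBIC))
E
```

```text
278 370 63 123
64 311 338
68 311 338
72 311 338
76 311 338
80 311 338
84 311 338
88 311 338
92 311 338
96 311 338
100 311 338
104 311 338
108 311 338
112 311 338
116 278 369
120 278 370
[132 131 110 115 153 163 163 161 163 162 160 164 162 162 164 161 160 161
 161 161 162 161 162 161 162 161 162 162 162 161 161 160 162 160 160 161
 161 159 161 158 160 160 160 159 159 157 159 159 157 158 159 156 149 119
 112 149 158 156 156 156 153 151 149 134  97 133 132 131 132 130]
[131 131 129 121 108  84 101 147 158 158 156 154 150 150 146 138 100 112
 126 126 124 125]
[128 130 128 115  94  77 118 152 158 156 154 154 153 149 149 132  91 128
 128 130 128 130]
[ 364    0   27  204 1889] [[363.8274   0.015 ]
 [373.8386  -0.8555]
 [391.5084 202.3471]
 [381.4972 203.2176]]
[ 229   20   47  198 1848] [[227.7693  21.8462]
 [237.3846  19.9231]
 [276.7308 216.6538]
 [267.1154 218.5769]]
```

View pics/w1z.png

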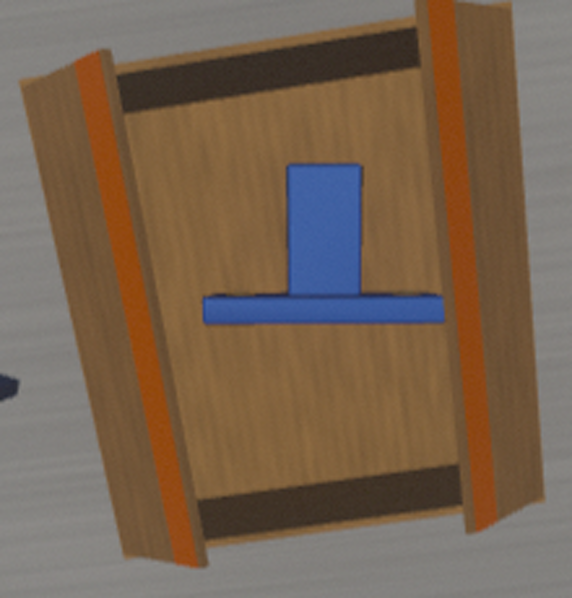

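```bash
python3 - <<'E'
from h import *
c=dict(np.load("/tmp/wrist.npz"))
zf=.003
A=ray(c,[[277.5,123.5],[370.7,123.5]],zf+.05); print("back edge",A,np.linalg.norm(A[0]-A[1]))
B=ray(c,[[310.5,63],[338.5,63],[310.5,112.5],[338.5,112.5]],zf+.06); print("rib",B,np.linalg.norm(B[0]-B[1]))
R=c["attitude"];ux=-np.array([-.9934,.1149]) # bracket x
print("origin from back", A[:,:2].mean(0)-.026*ux, "from rib", B[:2,:2].mean(0)+.028*ux)
f=lambda p:p/2.6+np.array([200,0])
print("flap hinge corners", ray(c,[f(np.array(p)) for p in [(22,82),(126,556),(511,5),(543,500)]],.0715))
print("edges z=.105",ray(c,[f(np.array(p)) for p in [(110,52),(205,566),(417,0),(467,532)]],.105))
E
```

```text
back edge [[0.5036 0.2118 0.053 ]
 [0.5139 0.3004 0.053 ]] 0.08923200114462694
rib [[0.4551 0.25   0.063 ]
 [0.458  0.2745 0.063 ]
 [0.4969 0.2448 0.063 ]
 [0.4999 0.2703 0.063 ]] 0.024710263806387172
origin from back [0.4829 0.2591] from rib [0.4844 0.2591]
flap hinge corners [[0.422  0.1683 0.0715]
 [0.5847 0.1727 0.0715]
 [0.4182 0.3258 0.0715]
 [0.5808 0.3297 0.0715]]
edges z=.105 [[0.4245 0.2043 0.105 ]
 [0.5809 0.2075 0.105 ]
 [0.4215 0.2922 0.105 ]
 [0.5791 0.2962 0.105 ]]
```

Request:
step_arm --pt "0 30 -2" --pt "10 60 -5" --pt "40 67 -5" --pt "80 67 -5" --pt "115 67 -5" --pt "135 67 -5" --pt "142 67 -5" --pt "142 68 5" --pt "142 70 15" --pt "142 71 25" --pt "142 72 33" --pt "142 73 41" --pt "142 74 49" --pt "142 75 57" --pt "142 76 65" --pt "142 77 73" --pt "142 78 80" --pt "142 79 86" --pt "142 79 90" --pt "142 79 90" --roll '[0,0,0,0,0,0,0,0,0,0,0,0,0,0,0,0,0,0,0,0]'

```text
clock: 4.0
ee_pos: [0.5023, 0.3466, 0.0804]
eef_rot: [[0.001, -0.994, 0.113], [0.001, 0.113, 0.994], [-1.0, -0.0, 0.001]]
force: [0.5, 0.8, -0.3]
finger_gap: 0.0004
```

```bash
python3 - <<'E'
from h import *
cam("wrist","pics/w2.png");cam("side","pics/s2.png")
E
```

```text
(no output)
```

View pics/w2.png

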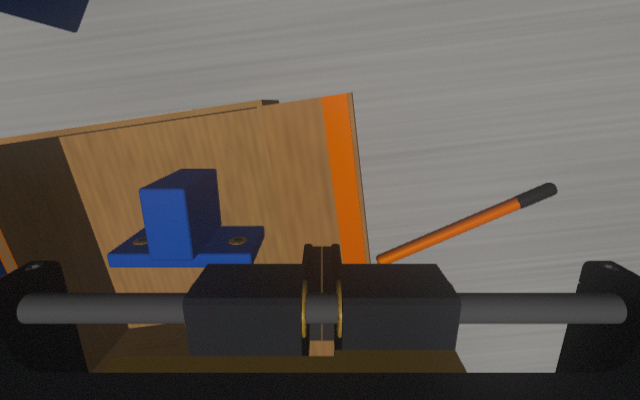

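View pics/s2.png

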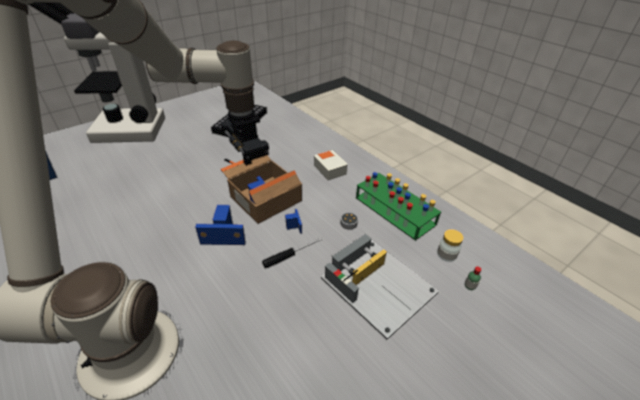

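```bash
python3 - <<'E'
from h import *
c=dict(np.load("/tmp/wrist.npz"))
for z in (.083,.09,.1): print(ray(c,[[352,94],[369,262]],z))
print(proj(c,[[.42,.371,.0842],[.58,.3745,.0842]]), "2.9")
for a in (2.5,2.7,2.9):
  y=.326-.046*np.cos(a);z=.0715+.046*np.sin(a);print(a,proj(c,[[.4195,y,z]]))
E
```

```text
[[0.4189 0.3695 0.083 ]
 [0.5028 0.3712 0.083 ]]
[[0.4189 0.3689 0.09  ]
 [0.4992 0.3705 0.09  ]]
[[0.419  0.368  0.1   ]
 [0.494  0.3695 0.1   ]]
[[355.765   96.228 ]
 [384.2057 380.7034]] 2.9
2.5 [[339.1646  96.809 ]]
2.7 [[349.2858  95.7208]]
2.9 [[354.559   95.2084]]
```

Request:
step_arm --pt "0 0 4" --pt "0 1 8" --pt "1 1 10" --pt "2 1 10" --pt "3 1 10" --pt "4 1 10" --roll '[0,0,0,0,0,0]'

```text
clock: 4.6
ee_pos: [0.5024, 0.3531, 0.0806]
eef_rot: [[-0.0, -0.994, 0.113], [-0.004, 0.113, 0.994], [-1.0, -0.0, -0.004]]
force: [-6.0, -10.7, 23.9]
finger_gap: 0.0007
```

Request:
step_arm --pt "-10 0 0" --pt "-10 -2 -14" --pt "-10 -6 -44" --pt "-8 -10 -74" --pt "-4 -14 -104" --pt "-4 -17 -120" --pt "-4 -18 -130" --pt "-4 -19 -138" --pt "-4 -20 -146" --pt "-4 -21 -154" --pt "-4 -23 -162" --pt "-4 -24 -170" --pt "-4 -25 -178" --pt "-4 -26 -186" --pt "-4 -27 -194" --pt "-4 -28 -201" --pt "-4 -29 -206" --pt "-4 -29 -210" --pt "-4 -29 -210" --roll '[0,0,0,0,0,0,0,0,0,0,0,0,0,0,0,0,0,0,0]'

```text
clock: 6.18
ee_pos: [0.5085, 0.1435, 0.0817]
eef_rot: [[0.003, -0.994, 0.114], [0.002, 0.114, 0.994], [-1.0, -0.003, 0.002]]
force: [0.8, 0.8, 5.3]
finger_gap: 0.0006
```

Request:
step_arm --pt "1 -1 -2" --pt "2 -1 -4" --pt "3 -1 -4" --pt "3 -1 -4" --roll '[0,0,0,0]'

```text
clock: 6.52
ee_pos: [0.5093, 0.1428, 0.0811]
eef_rot: [[0.005, -0.994, 0.112], [0.006, 0.112, 0.994], [-1.0, -0.005, 0.006]]
force: [-8.9, 13.2, 20.4]
finger_gap: 0.0004
```

Request:
step_arm --pt "-15 0 0" --pt "-45 0 20" --pt "-80 -5 50" --pt "-110 -15 85" --pt "-130 -20 105" --pt "-135 -20 113" --pt "-135 -20 113" --pt "-135 -20 113" --roll '[0,0,0,0,0,0,0,0]' --jaw 90

```text
clock: 7.18
ee_pos: [0.5392, 0.2484, 0.2109]
eef_rot: [[-0.003, -0.993, 0.114], [-0.002, 0.114, 0.993], [-1.0, 0.003, -0.002]]
force: [0.3, -0.0, -0.8]
finger_gap: 0.0461
```

```bash
python3 - <<'E'
from h import *
s=manip.read_state()
for k in ["clock","q","ee_pos","eef_rot","finger_gap","force"]: print(k,np.array(s[k]))
c=cam("wrist","pics/w3.png");im=c["pixels"]
hsv=cv2.cvtColor(im,cv2.COLOR_RGB2HSV)
b=cv2.inRange(hsv,(105,120,40),(125,255,255))
for y in range(20,220,4):
    r=np.nonzero(b[y,230:430])[0]+230
    if len(r): print(y,r.min(),r.max(),end="; ")
E
```

```text
clock 7.1833
q [ 0.7038  0.3419 -0.0868 -0.0009 -1.146  -2.3884]
ee_pos [0.5392 0.2484 0.2109]
eef_rot [[-0.0035 -0.9935  0.1138]
 [-0.0019  0.1139  0.9935]
 [-1.      0.0033 -0.0023]]
finger_gap 0.04610007269440717
force [ 0.3011 -0.0068 -0.7519]
100 327 339; 104 313 341; 108 313 341; 112 313 340; 116 313 340; 120 313 340; 124 313 340; 128 314 340; 132 314 340; 136 314 340; 140 314 340; 144 313 340; 148 287 371; 152 281 373; 156 281 373;
```

View pics/w3.png

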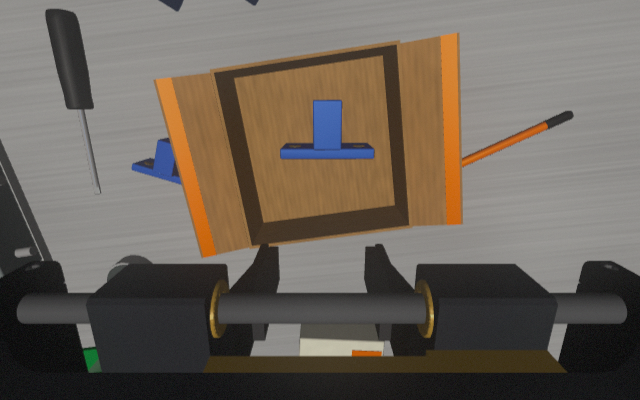

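```bash
python3 - <<'E'
from h import *
c=dict(np.load("/tmp/wrist.npz"));im=c["pixels"]
hsv=cv2.cvtColor(im,cv2.COLOR_RGB2HSV)
b=cv2.inRange(hsv,(105,120,40),(125,255,255))
# bottom edge per column
cols=np.arange(284,371); bot=np.array([np.nonzero(b[:200,x])[0].max()+1 for x in cols])
k=np.polyfit(cols,bot,1); e=lambda u:[u,np.polyval(k,u)]
A=ray(c,[e(280.7),e(373.8)],.053);d=A[1]-A[0];print(A,np.hypot(*d[:2]),"az y",np.degrees(np.arctan2(d[1],d[0])))
cols=np.arange(315,340); top=np.array([np.nonzero(b[:200,x])[0].min() for x in cols])
k2=np.polyfit(cols,top,1);e2=lambda u:[u,np.polyval(k2,u)]
B=ray(c,[e2(312.7),e2(341.3)],.063);d2=B[1]-B[0];print(B,np.hypot(*d2[:2]),np.degrees(np.arctan2(d2[1],d2[0])))
az=np.arctan2(d[1],d[0])-np.pi/2; ux=np.array([np.cos(az),np.sin(az)])
o1=A[:,:2].mean(0)-.026*ux;o2=B[:,:2].mean(0)+.028*ux;print(o1,o2)
g=(o1+o2)/2-.006*ux
s=manip.read_state();R=np.array(s["eef_rot"]);p=np.array(s["ee_pos"])
print("tool az",np.degrees(np.arctan2(R[1,2],R[0,2])),"grip",g,"slide mm",1000*R.T@(np.r_[g,.028]-p))
E
```

```text
[[0.5036 0.2127 0.053 ]
 [0.5137 0.3008 0.053 ]] 0.08871950333093011 az y 83.49151583287754
[[0.456  0.2495 0.063 ]
 [0.4574 0.2746 0.063 ]] 0.025163099672147193 86.61971620578008
[0.4828 0.2597] [0.4845 0.2589]
tool az 83.4262691388875 grip [0.4777 0.26  ] slide mm [182.5879  61.4301   5.797 ]
```

Request:
step_arm --pt "0 30 2" --pt "15 58 4" --pt "50 62 5" --pt "85 62 5" --pt "115 62 5" --pt "140 62 5" --pt "158 62 5" --pt "172 62 5" --pt "180 62 5" --pt "182 62 5" --pt "182 62 5" --roll '[0,0,0,0,0,0,0,0,0,0,0]'

```text
clock: 8.15
ee_pos: [0.4788, 0.26, 0.0297]
eef_rot: [[-0.002, -0.993, 0.114], [-0.002, 0.114, 0.993], [-1.0, 0.002, -0.002]]
force: [0.4, 0.1, -0.3]
finger_gap: 0.0563
```

```bash
python3 - <<'E'
from h import *
cam("wrist","pics/w4.png")
E
```

```text
(no output)
```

View pics/w4.png

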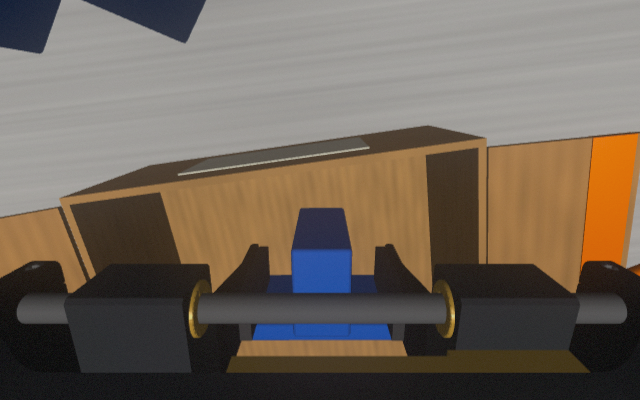

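Request:
step_arm --pt "0 0 0" --pt "0 0 0" --pt "0 0 0" --pt "0 0 0" --pt "0 0 0" --pt "0 0 0" --pt "0 0 0" --pt "0 0 0" --pt "0 0 0" --pt "0 0 0" --roll '[0,0,0,0,0,0,0,0,0,0]' --jaw 255

```text
clock: 9.03
ee_pos: [0.4793, 0.2611, 0.0308]
eef_rot: [[-0.0, -0.994, 0.114], [-0.0, 0.114, 0.994], [-1.0, 0.0, -0.0]]
force: [-2.0, -1.5, 5.1]
finger_gap: 0.0258
```

Request:
step_arm --pt "-5 0 0" --pt "-15 0 0" --pt "-35 0 0" --pt "-65 0 0" --pt "-95 0 0" --pt "-120 0 0" --pt "-130 0 0" --pt "-130 0 0" --roll '[0,0,0,0,0,0,0,0]'

```text
clock: 9.7
ee_pos: [0.4806, 0.2625, 0.1634]
eef_rot: [[0.005, -0.994, 0.114], [0.005, 0.114, 0.994], [-1.0, -0.004, 0.005]]
force: [0.5, -0.2, -2.6]
finger_gap: 0.0257
```

```bash
python3 - <<'E'
from h import *
cam("wrist","pics/w5.png");cam("top","pics/t5.png")
E
```

```text
(no output)
```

View pics/w5.png

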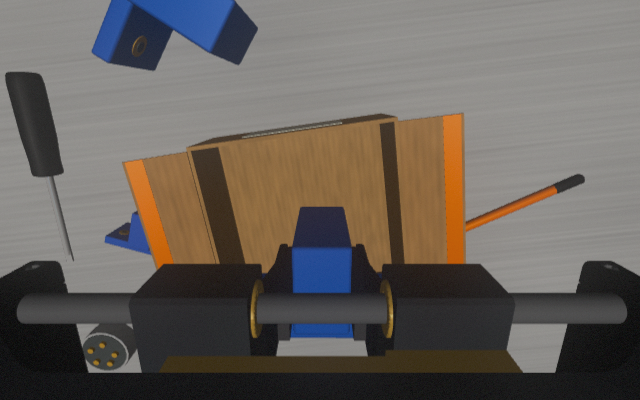

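View pics/t5.png

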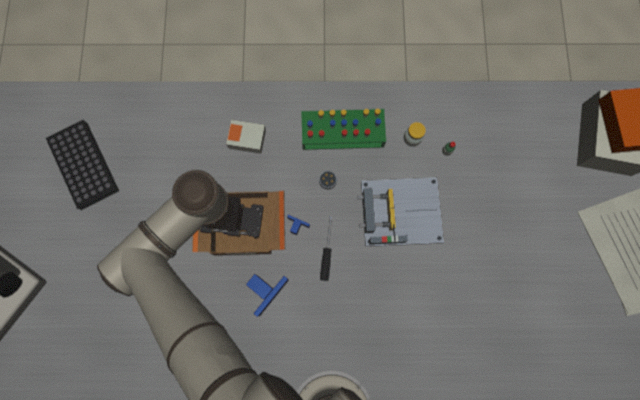

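Request:
step_arm --pt "-5 -3 -10" --pt "-10 -10 -30" --pt "-15 -17 -55" --pt "-20 -24 -82" --pt "-25 -31 -109" --pt "-25 -38 -136" --pt "-25 -45 -163" --pt "-25 -52 -190" --pt "-25 -59 -217" --pt "-25 -66 -244" --pt "-25 -74 -271" --pt "-25 -82 -298" --pt "-25 -90 -325" --pt "-25 -98 -348" --pt "-25 -104 -364" --pt "-25 -108 -372" --pt "-25 -108 -373" --pt "-25 -108 -373" --pt "-25 -108 -373" --roll '[-3,-9,-15,-21,-27,-33,-39,-45,-51,-57,-63,-69,-75,-81,-87,-93,-97,-98.6,-98.6]'

```text
clock: 11.38
ee_pos: [0.5429, -0.1218, 0.1826]
eef_rot: [[-0.006, 0.035, -0.999], [0.0, -0.999, -0.035], [-1.0, -0.001, 0.006]]
force: [0.7, 0.6, -3.9]
finger_gap: 0.0257
```

```bash
python3 - <<'E'
from h import *
s=manip.read_state()
for k in ["clock","q","ee_pos","eef_rot","finger_gap","force"]: print(k,np.array(s[k]))
cam("wrist","pics/w6.png")
E
```

```text
clock 11.3833
q [ 0.0702  0.3042 -0.218  -0.0009 -1.0541 -0.0344]
ee_pos [ 0.5429 -0.1218  0.1826]
eef_rot [[-0.0056  0.0354 -0.9994]
 [ 0.0004 -0.9994 -0.0354]
 [-1.     -0.0006  0.0056]]
finger_gap 0.02571264528503402
force [ 0.7039  0.5531 -3.8796]
```

View pics/w6.png

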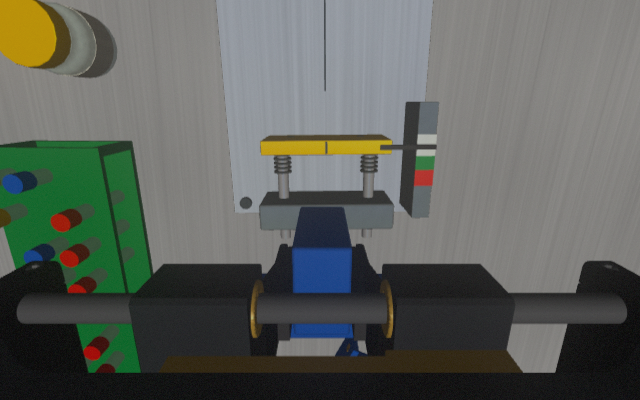

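```bash
python3 - <<'E'
from h import *
c=dict(np.load("/tmp/wrist.npz"));im=c["pixels"]
cv2.imwrite("pics/w6z.png",cv2.resize(im[90:230,240:450,::-1],None,fx=3.7,fy=3.7,interpolation=cv2.INTER_CUBIC))
g=cv2.cvtColor(im,cv2.COLOR_RGB2GRAY).astype(int)
for y in range(4,88,12): 
    r=g[y,310:340]; print(y,310+r.argmin(),r.min())
for x in (275,300,315,340,360,378): print(x,im[128:160,x,0])
for y in (145,150): print(y,im[y,252:268,0],im[y,384:398,0],g[y,318:334])
E
```

```text
4 324 76
16 324 74
28 324 76
40 324 93
52 324 92
64 325 86
76 325 86
275 [146 147 143 144 144 144 138 111  78  78  78  76  95 151 187 190 192 190
 191 191 190 190 190 191 191 190 167 109  89  64  57  72]
300 [141 144 143 144 144 144 131  97  76  75  77  79 119 174 191 190 191 191
 191 190 190 191 192 191 192 191 165 130 146 147 147 149]
315 [147 147 146 146 146 147 129  87  76  78  76  73 125 177 190 189 190 191
 191 191 190 191 191 191 192 188 158 130 146 147 148 149]
340 [151 149 149 149 148 148 128  77  78  78  78  76 125 179 190 189 190 191
 189 190 192 190 190 189 190 182 163 148 148 149 149 150]
360 [140 141 142 142 144 143 120  66  68  76  76  80 135 185 190 191 191 190
 190 190 192 191 190 190 190 173 148 142 130 112 125 142]
378 [144 144 143 142 143 137 109  77  77  77  78  94 149 189 189 189 191 190
 189 189 190 190 190 191 191 172 143 145 137 119 131 144]
145 [147 146 145 147 148 146 145 145 139 191 190 190 191 190 190 190] [82 81 80 81 82 80 78 62 64 62 60 61 59 60] [156 155 157 154 158 154 153 111  79 118 154 155 155 155 155 156]
150 [147 144 145 145 148 146 145 144 123 181 190 192 190 191 190 191] [154 155 155 157 156 156 154 144 131 131 131 130 131 132] [154 152 153 153 151 152 150 109  78 117 154 155 153 152 153 155]
```

View pics/w6z.png

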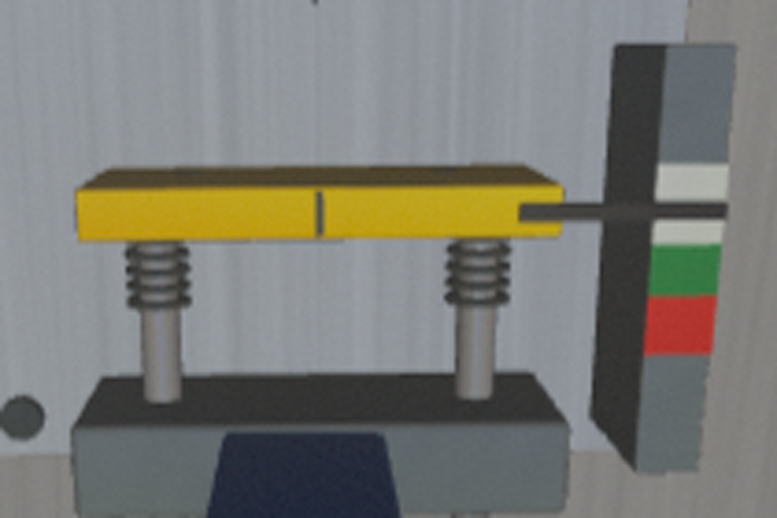

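```bash
python3 - <<'E'
from h import *
c=dict(np.load("/tmp/wrist.npz"))
x=np.array([275,300,315,340,360,378]);r=np.array([140.9,140.4,140.3,140.2,140.0,139.8]);k=np.polyfit(x,r,1)
P=ray(c,[[261,np.polyval(k,261)],[392,np.polyval(k,392)]],.063);d=P[0]-P[1];print("front edge",P,np.hypot(*d[:2]),"normal az",90+np.degrees(np.arctan2(d[1],d[0])))
print("mark",ray(c,[[326.1,141],[326.1,152]],.063))
L=ray(c,[[324,4],[325,76]],.012);d=L[1]-L[0];print("line",L,np.degrees(np.arctan2(d[1],d[0])))
# bed corners left edge  / right edge
print("rail",ray(c,[[437,102],[414,102]],.061), "pointer", ray(c,[[425,147.3]],.061))
s=manip.read_state();R=np.array(s["eef_rot"]);print("push az",np.degrees(np.arctan2(-R[1,1],-R[0,1])),s["ee_pos"])
E
```

```text
front edge [[ 0.5936 -0.1713  0.063 ]
 [ 0.4856 -0.1761  0.063 ]] 0.1081454689754855 normal az 92.53094060961298
mark [[ 0.5399 -0.1731  0.063 ]
 [ 0.5396 -0.1641  0.063 ]]
line [[ 0.5452 -0.2852  0.012 ]
 [ 0.5421 -0.2267  0.012 ]] 93.06733069318004
rail [[ 0.4518 -0.207   0.061 ]
 [ 0.4704 -0.2064  0.061 ]] pointer [[ 0.4569 -0.1706  0.061 ]]
push az 91.98532493697064 [ 0.543  -0.1216  0.183 ]
```

Request:
step_arm --pt "0 20 1" --pt "0 50 2" --pt "0 85 3" --pt "5 112 4" --pt "25 123 4" --pt "55 123 4" --pt "85 123 4" --pt "108 123 4" --pt "118 123 4" --pt "123 123 4" --pt "123 123 4" --pt "123 123 4" --roll '[0,-0.5,-0.5,-0.5,-0.5,-0.5,-0.5,-0.5,-0.5,-0.5,-0.5,-0.5]'

```text
clock: 12.43
ee_pos: [0.5458, -0.2447, 0.0635]
eef_rot: [[0.002, 0.045, -0.999], [-0.001, -0.999, -0.045], [-1.0, 0.001, -0.002]]
force: [-0.2, 0.3, -1.9]
finger_gap: 0.026
```

```bash
python3 - <<'E'
from h import *
s=manip.read_state()
for k in ["clock","q","ee_pos","eef_rot","finger_gap","force","wrist_torque"]: print(k,np.array(s[k]))
cam("wrist","pics/w7.png");c=cam("side","pics/s7.png")
cv2.imwrite("pics/s7z.png",cv2.resize(c["pixels"][200:350,290:460,::-1],None,fx=4,fy=4,interpolation=cv2.INTER_CUBIC))
E
```

```text
clock 12.4333
q [-0.1508  0.4937 -0.2585  0.0007 -0.8169  0.1958]
ee_pos [ 0.5458 -0.2447  0.0635]
eef_rot [[ 0.0017  0.0455 -0.999 ]
 [-0.0008 -0.999  -0.0455]
 [-1.      0.0008 -0.0017]]
finger_gap 0.025985472585293948
force [-0.183   0.3311 -1.8622]
wrist_torque [ 0.0431 -0.047   0.0084]
```

View pics/w7.png

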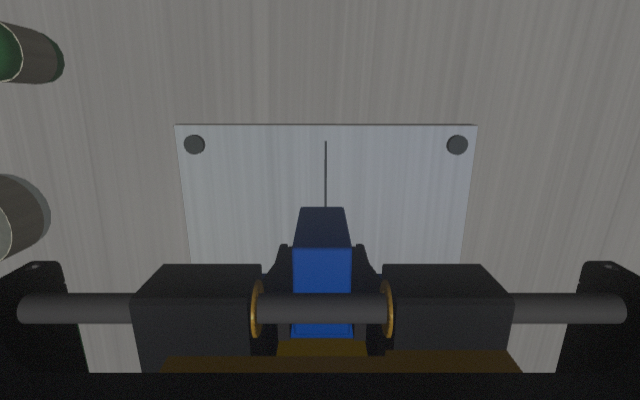

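View pics/s7z.png

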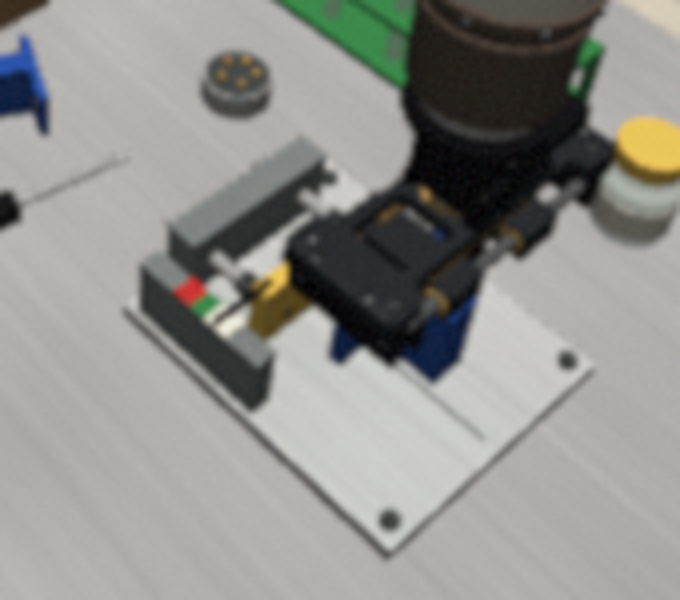

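```bash
python3 - <<'E'
from h import *
c=dict(np.load("/tmp/wrist.npz"));im=c["pixels"]
g=cv2.cvtColor(im,cv2.COLOR_RGB2GRAY).astype(int)
for y in (146,170,195,203): 
    r=g[y,315:335]; print(y,315+r.argmin(),r)
hsv=cv2.cvtColor(im,cv2.COLOR_RGB2HSV)
b=cv2.inRange(hsv,(105,120,20),(125,255,255))
for y in (210,225,240,250,270,285): 
    r=np.nonzero(b[y,250:400])[0]+250; print(y,r.min(),r.max(),(r.min()+r.max()+1)/2)
L=ray(c,[[325.5,146],[325.5,203]],.012);d=L[1]-L[0];print("line",L,np.degrees(np.arctan2(d[1],d[0])))
print("bed edge",(e:=ray(c,[[180,124.5],[474,124.5]],.012)),90+np.degrees(np.arctan2(*(e[0]-e[1])[1::-1])))
print("bed mid",e.mean(0),np.linalg.norm(e[0]-e[1]))
zt=.0635-.0278+.06
print("rib", ray(c,[[322,247.5],[322,285]],zt))
s=manip.read_state();p=s["ee_pos"];print(s["ee_pos"],np.array(s["eef_rot"])[0,2])
E
```

```text
146 325 [135 134 134 135 136 136 133 134 135 115  65  77 137 136 137 138 139 141
 138 139]
170 325 [133 134 135 135 137 135 138 136 134  98  65  79 137 137 138 138 139 137
 135 139]
195 325 [135 135 134 134 136 136 135 135 134  98  66  90 139 136 138 137 138 136
 136 137]
203 325 [135 134 134 134 136 136 134 134 135  98  68  88 137 140 138 137 137 136
 135 137]Traceback (most recent call last):
  File "<stdin>", line 9, in <module>
    return umr_minimum(a, axis, None, out, keepdims, initial, where)
ValueError: zero-size array to reduction operation minimum which has no identity
```

```bash
python3 - <<'E'
from h import *
c=dict(np.load("/tmp/wrist.npz"));im=c["pixels"]
B=im[:,:,2].astype(int)-im[:,:,0]
for y in (215,225,240,250,270,285): 
    r=np.nonzero(B[y,250:400]>15)[0]+250
    if len(r): print(y,r.min(),r.max(),(r.min()+r.max())/2)
L=ray(c,[[325,146],[325,203]],.012);d=L[1]-L[0];print("line",L,np.degrees(np.arctan2(d[1],d[0])))
e=ray(c,[[177,124.5],[475,124.5]],.012);print("bed edge",e,90+np.degrees(np.arctan2(*(e[0]-e[1])[1::-1])))
print("bed mid",e.mean(0),np.linalg.norm(e[0]-e[1]))
zt=.0635-.0278+.06
print("rib", ray(c,[[322,247.5],[322,285]],zt))
s=manip.read_state();print(s["ee_pos"],np.array(s["eef_rot"])[0,2])
E
```

```text
215 299 345 322.0
225 297 347 322.0
240 294 350 322.0
250 292 351 321.5
270 292 351 321.5
285 292 350 321.0
line [[ 0.5459 -0.3005  0.012 ]
 [ 0.5441 -0.2631  0.012 ]] 92.79435973877658
bed edge [[ 0.6378 -0.3095  0.012 ]
 [ 0.4542 -0.3179  0.012 ]] 92.61667378474725
bed mid [ 0.546  -0.3137  0.012 ] 0.18387087555726905
rib [[ 0.5464 -0.2688  0.0957]
 [ 0.5456 -0.2511  0.0957]]
[ 0.5461 -0.2447  0.0643] -0.9989675808351751
```

Request:
step_arm --pt "6 0 1" --pt "12 0 2" --pt "17 0 2" --pt "20 0 2" --pt "21 0 2" --pt "21 0 2" --pt "21 0 2" --roll '[0,0,0,0,0,0,0]'

```text
clock: 13.12
ee_pos: [0.5429, -0.2448, 0.0415]
eef_rot: [[0.0, 0.045, -0.999], [-0.0, -0.999, -0.045], [-1.0, 0.0, -0.0]]
force: [1.1, -0.0, -2.1]
finger_gap: 0.0256
```

Request:
step_arm --pt "0.5 0 0" --pt "1 0 0" --pt "1.5 0 0" --pt "1.5 0 0" --roll '[0,0,0,0]'

```text
clock: 13.45
ee_pos: [0.5428, -0.2447, 0.04]
eef_rot: [[0.0, 0.045, -0.999], [0.0, -0.999, -0.045], [-1.0, -0.0, -0.0]]
force: [-0.0, -0.2, -3.2]
finger_gap: 0.026
```

```bash
python3 - <<'E'
from h import *
s=manip.read_state()
for k in ["ee_pos","force","wrist_torque"]: print(k,np.array(s[k]))
c=cam("wrist","pics/w8.png");im=c["pixels"]
g=cv2.cvtColor(im,cv2.COLOR_RGB2GRAY).astype(int)
for y in (140,160,185): print(y,315+g[y,315:335].argmin())
E
```

```text
ee_pos [ 0.5428 -0.2447  0.04  ]
force [-0.0277 -0.1812 -3.2336]
wrist_torque [ 0.089  -0.0852 -0.0229]
140 316
160 320
185 320
```

Request:
step_arm --pt "0.5 0 0" --pt "1 0 0" --pt "1 0 0" --pt "1 0 0" --roll '[0,0,0,0]'

```text
clock: 13.83
ee_pos: [0.5429, -0.2448, 0.0398]
eef_rot: [[0.0, 0.045, -0.999], [-0.0, -0.999, -0.045], [-1.0, 0.0, -0.0]]
force: [-2.0, 0.8, 4.8]
finger_gap: 0.0257
```

```bash
python3 - <<'E'
from h import *
s=manip.read_state()
for k in ["ee_pos","force","wrist_torque"]: print(k,np.array(s[k]))
c=dict(np.load("/tmp/wrist.npz"));im=c["pixels"]
g=cv2.cvtColor(im,cv2.COLOR_RGB2GRAY).astype(int)
for y in (150,165,185,200): print(y,g[y,314:330])
L=ray(c,[[320,150],[320,195]],.012);d=L[1]-L[0];print("line",L,np.degrees(np.arctan2(d[1],d[0])))
print("rib", ray(c,[[322,247.5],[322,285]],.072))
E
```

```text
ee_pos [ 0.5429 -0.2448  0.0398]
force [-1.9729  0.7697  4.8282]
wrist_torque [ 0.4977  0.5499 -0.003 ]
150 [136 136 135 135 133  95  67  76 138 137 137 137 138 139 137 139]
165 [137 134 134 135 134  95  66  79 137 135 137 137 137 138 139 137]
185 [136 135 135 135 133  97  64  76 136 136 136 137 137 138 137 137]
200 [136 136 136 134 135  95  65  76 134 136 137 137 137 136 136 135]
line [[ 0.5459 -0.3011  0.012 ]
 [ 0.5447 -0.2749  0.012 ]] 92.50145600910258
rib [[ 0.5434 -0.2687  0.072 ]
 [ 0.5426 -0.2509  0.072 ]]
```

View pics/w8.png

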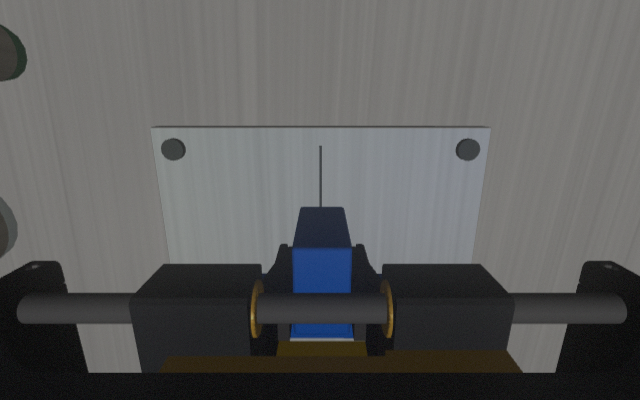

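Request:
step_arm --pt "-0.6 0 -0.5" --pt "-0.6 -4 -1" --pt "-0.6 -10 -1" --pt "-0.6 -16 -1" --pt "-0.6 -22 -1" --pt "-0.6 -28 -1" --pt "-0.6 -32 -1" --pt "-0.6 -34 -1" --pt "-0.6 -34 -1" --roll '[0,0,0,0,0,0,0,0,0]'

```text
clock: 14.58
ee_pos: [0.5425, -0.2098, 0.0399]
eef_rot: [[0.001, 0.045, -0.999], [0.0, -0.999, -0.045], [-1.0, -0.0, -0.001]]
force: [0.2, 1.4, 2.8]
finger_gap: 0.0258
```

```bash
python3 - <<'E'
from h import *
s=manip.read_state()
for k in ["ee_pos","force","wrist_torque"]: print(k,np.array(s[k]))
c=cam("wrist","pics/w9.png");im=c["pixels"]
c2=cam("side","pics/s9.png");cv2.imwrite("pics/s9z.png",cv2.resize(c2["pixels"][200:350,290:460,::-1],None,fx=4,fy=4,interpolation=cv2.INTER_CUBIC))
E
```

```text
ee_pos [ 0.5425 -0.2098  0.0399]
force [0.2136 1.4014 2.7916]
wrist_torque [ 0.7192 -0.0671  0.0188]
```

View pics/w9.png

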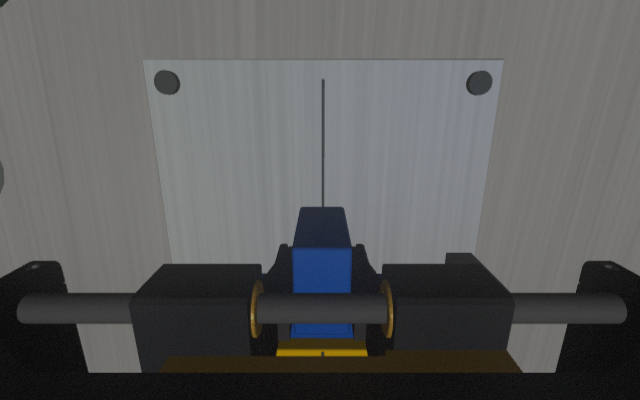

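View pics/s9z.png

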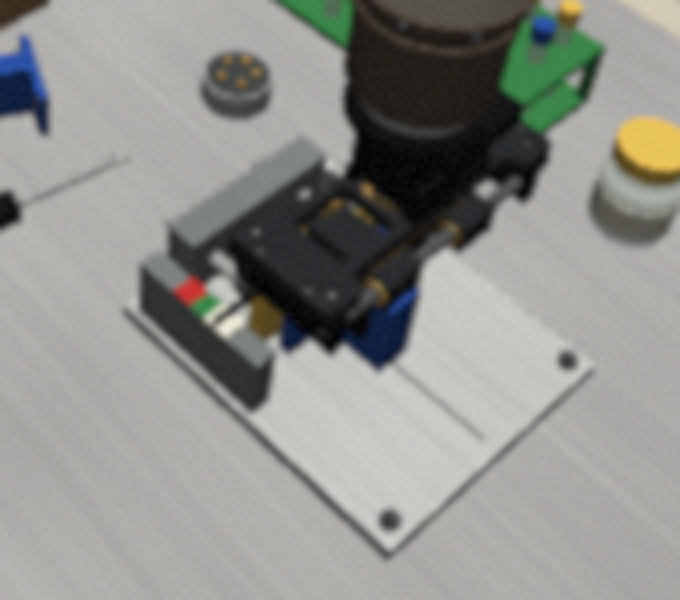

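```bash
python3 - <<'E'
from h import *
c=dict(np.load("/tmp/wrist.npz"));im=c["pixels"]
g=cv2.cvtColor(im,cv2.COLOR_RGB2GRAY).astype(int)
for y in (100,150,195,353): print(y,g[y,314:332])
B=im[:,:,2].astype(int)-im[:,:,0]
for y in (255,270,285,330): 
    r=np.nonzero(B[y,250:400]>15)[0]+250
    if len(r): print(y,r.min(),r.max(),(r.min()+r.max())/2)
L=ray(c,[[322.9,100],[322.9,195]],.012);d=L[1]-L[0];print("line",L,np.degrees(np.arctan2(d[1],d[0])))
print("rib", ray(c,[[321.7,250],[321.7,285]],.072)); print("mark",ray(c,[[322.6,353]],.063))
E
```

```text
100 [134 133 135 133 132 132 131 113  68  71 102 134 132 135 135 134 134 135]
150 [132 134 132 134 132 133 133 113  65  71 100 134 135 135 135 134 134 134]
195 [130 132 133 132 133 133 131 112  63  70 115 132 134 131 132 131 130 129]
353 [123 121 122 123 121 121 119  69  52  61 106 121 121 122 123 121 121 121]
255 291 351 321.0
270 292 351 321.5
285 292 350 321.0
330 291 352 321.5
line [[ 0.5453 -0.293   0.012 ]
 [ 0.5428 -0.2401  0.012 ]] 92.68941032827495
rib [[ 0.5432 -0.2328  0.072 ]
 [ 0.5424 -0.2162  0.072 ]]
mark [[ 0.54   -0.1726  0.063 ]]
```

Request:
step_arm --pt "0 -2 0.4" --pt "0 -4 0.4" --pt "0 -6 0.4" --pt "0 -8 0.4" --pt "0 -10 0.4" --pt "0 -10 0.4" --roll '[0,0,0,0,0,0]'

```text
clock: 15.18
ee_pos: [0.5416, -0.2009, 0.0398]
eef_rot: [[0.0, 0.045, -0.999], [-0.001, -0.999, -0.045], [-1.0, 0.001, -0.0]]
force: [0.3, -4.5, 2.7]
finger_gap: 0.0259
```

Request:
step_arm --pt "0 -1.5 0" --pt "0 -3 0" --pt "0 -4.5 0" --pt "0 -6 0" --pt "0 -7 0" --pt "0 -7 0" --pt "0 -7 0" --roll '[0,0,0,0,0,0,0]'

```text
clock: 15.77
ee_pos: [0.5413, -0.1946, 0.0399]
eef_rot: [[0.001, 0.045, -0.999], [-0.001, -0.999, -0.045], [-1.0, 0.001, -0.0]]
force: [-0.0, -6.5, 2.0]
finger_gap: 0.0258
```

```bash
python3 - <<'E'
from h import *
s=manip.read_state()
for k in ["ee_pos","force","wrist_torque"]: print(k,np.array(s[k]))
c=cam("wrist","pics/w10.png")
c2=cam("side","pics/s10.png");cv2.imwrite("pics/s10z.png",cv2.resize(c2["pixels"][240:320,310:410,::-1],None,fx=7,fy=7,interpolation=cv2.INTER_CUBIC))
c3=cam("top","pics/t10.png");cv2.imwrite("pics/t10z.png",cv2.resize(c3["pixels"][165:265,340:460,::-1],None,fx=6,fy=6,interpolation=cv2.INTER_CUBIC))
E
```

```text
ee_pos [ 0.5413 -0.1946  0.0399]
force [-0.0078 -6.4508  1.9883]
wrist_torque [-1.8472 -0.2463  0.0431]
```

View pics/w10.png

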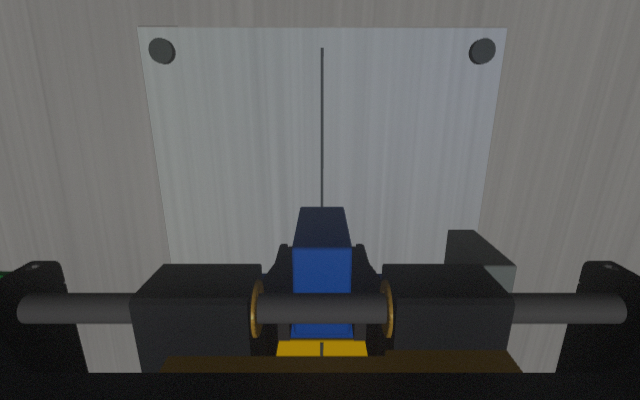

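View pics/s10z.png

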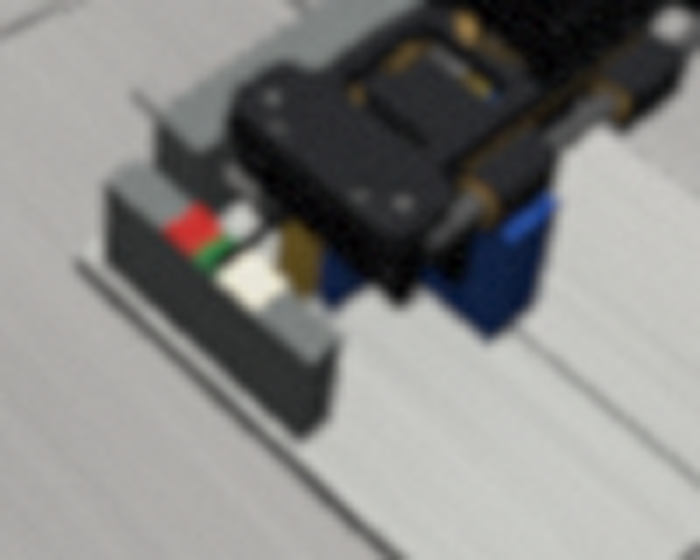

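View pics/t10z.png

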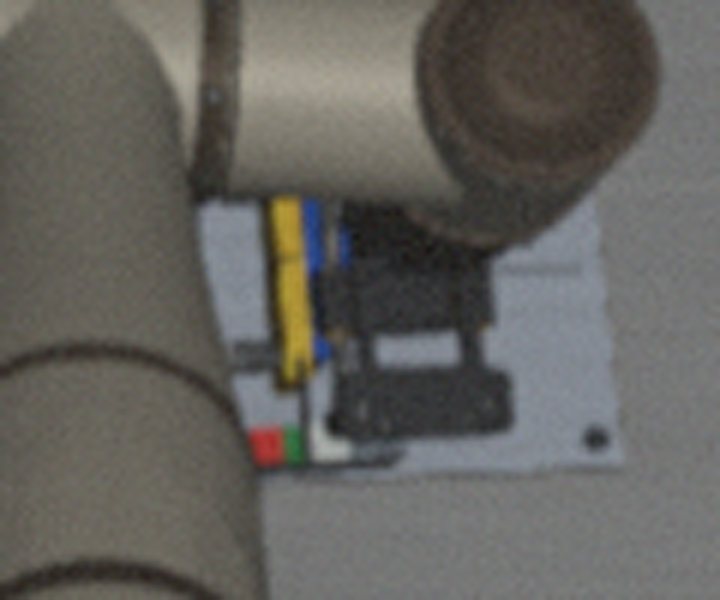

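Request:
step_arm --pt "0 -1 0" --pt "0 -2 0" --pt "0 -3 0" --pt "0 -4 0" --pt "0 -5 0" --pt "0 -5 0" --pt "0 -5 0" --roll '[0,0,0,0,0,0,0]'

```text
clock: 16.5
ee_pos: [0.5411, -0.1902, 0.0398]
eef_rot: [[0.0, 0.045, -0.999], [-0.002, -0.999, -0.045], [-1.0, 0.002, -0.0]]
force: [0.3, -9.9, 0.9]
finger_gap: 0.0254
```

```bash
python3 - <<'E'
from h import *
s=manip.read_state()
for k in ["ee_pos","force","wrist_torque"]: print(k,np.array(s[k]))
c=cam("wrist","pics/w11.png")
c2=cam("side","pics/s11.png");cv2.imwrite("pics/s11z.png",cv2.resize(c2["pixels"][240:320,310:410,::-1],None,fx=7,fy=7,interpolation=cv2.INTER_CUBIC))
c3=cam("top","pics/t11.png");cv2.imwrite("pics/t11z.png",cv2.resize(c3["pixels"][185:255,370:450,::-1],None,fx=8,fy=8,interpolation=cv2.INTER_CUBIC))
E
```

```text
ee_pos [ 0.5411 -0.1902  0.0398]
force [ 0.3214 -9.8681  0.8648]
wrist_torque [-2.591  -0.2816  0.0638]
```

View pics/s11z.png

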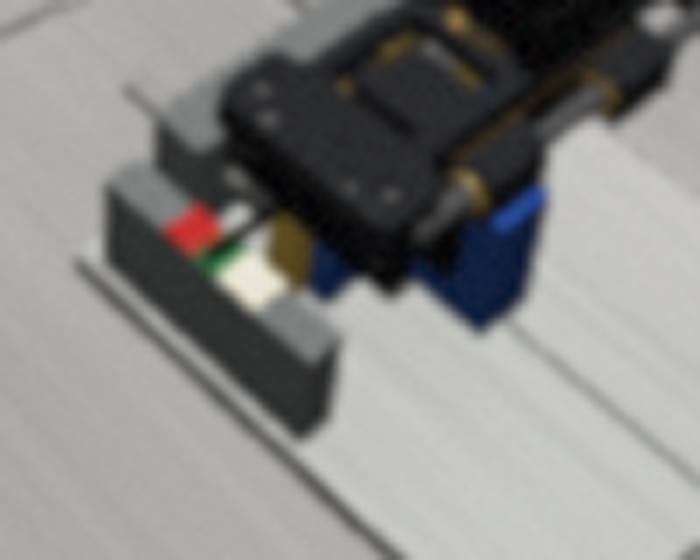

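View pics/t11z.png

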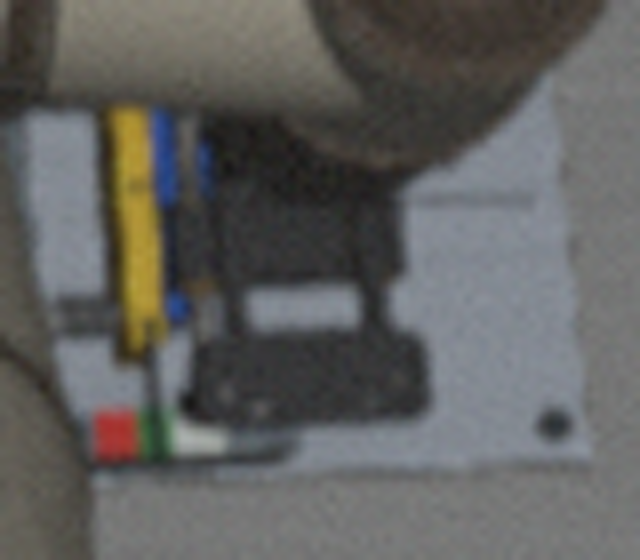

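View pics/w11.png

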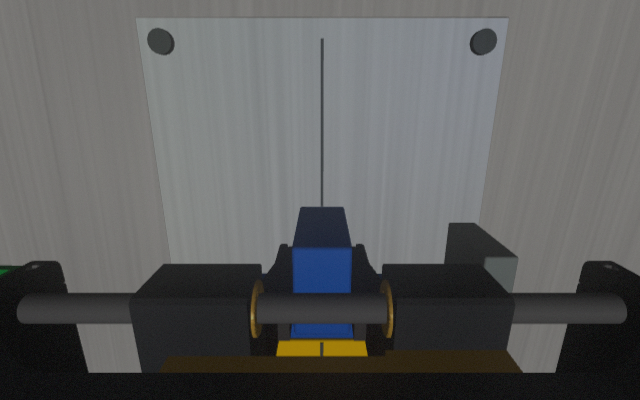

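Request:
step_arm --pt "0 0 0" --pt "0 0 0" --pt "0 0 0" --pt "0 0 0" --pt "0 0 0" --pt "0 0 0" --pt "0 0 0" --pt "0 0 0" --pt "0 0 0" --pt "0 0 0" --pt "0 0 0" --pt "0 0 0" --roll '[0,0,0,0,0,0,0,0,0,0,0,0]'

```text
clock: 17.65
ee_pos: [0.5411, -0.1902, 0.0398]
eef_rot: [[0.001, 0.045, -0.999], [-0.002, -0.999, -0.045], [-1.0, 0.002, -0.0]]
force: [0.0, -9.0, 0.9]
finger_gap: 0.0256
```

```bash
python3 - <<'E'
from h import *
c=cam("side","pics/s12.png"); im=c["pixels"]
c3=cam("top","pics/t12.png")
z=cv2.resize(im[245:295,320:385],None,fx=12,fy=12,interpolation=cv2.INTER_CUBIC)[:,:,::-1]
cv2.imwrite("pics/s12z.png",z)
# predicted pointer positions for depths from camera geometry: green zone in top
t=c3["pixels"][:,:,:].astype(int)
for y in (238,239,240,241): print([tuple(t[y,x]) for x in range(378,402)])
E
```

```text
[(np.int64(63), np.int64(60), np.int64(51)), (np.int64(62), np.int64(63), np.int64(63)), (np.int64(76), np.int64(82), np.int64(85)), (np.int64(108), np.int64(80), np.int64(85)), (np.int64(153), np.int64(62), np.int64(60)), (np.int64(163), np.int64(49), np.int64(43)), (np.int64(165), np.int64(52), np.int64(49)), (np.int64(161), np.int64(48), np.int64(44)), (np.int64(149), np.int64(71), np.int64(53)), (np.int64(90), np.int64(88), np.int64(54)), (np.int64(45), np.int64(84), np.int64(50)), (np.int64(48), np.int64(69), np.int64(50)), (np.int64(66), np.int64(91), np.int64(71)), (np.int64(115), np.int64(138), np.int64(119)), (np.int64(152), np.int64(158), np.int64(154)), (np.int64(139), np.int64(143), np.int64(140)), (np.int64(121), np.int64(126), np.int64(123)), (np.int64(114), np.int64(115), np.int64(116)), (np.int64(99), np.int64(101), np.int64(99)), (np.int64(94), np.int64(99), np.int64(97)), (np.int64(82), np.int64(83), np.int64(84)), (np.int64(70), np.int64(72), np.int64(76)), (np.int64(66), np.int64(71), np.int64(72)), (np.int64(66), np.int64(71), np.int64(76))]
[(np.int64(70), np.in
[... 2541 characters left out ...]
60), np.int64(46)), (np.int64(87), np.int64(71), np.int64(50)), (np.int64(57), np.int64(86), np.int64(57)), (np.int64(48), np.int64(67), np.int64(50)), (np.int64(46), np.int64(67), np.int64(54)), (np.int64(84), np.int64(104), np.int64(90)), (np.int64(122), np.int64(131), np.int64(127)), (np.int64(127), np.int64(130), np.int64(130)), (np.int64(126), np.int64(132), np.int64(130)), (np.int64(122), np.int64(129), np.int64(126)), (np.int64(130), np.int64(131), np.int64(128)), (np.int64(116), np.int64(121), np.int64(118)), (np.int64(94), np.int64(100), np.int64(102)), (np.int64(77), np.int64(85), np.int64(85)), (np.int64(79), np.int64(85), np.int64(88)), (np.int64(76), np.int64(80), np.int64(83))]
```

View pics/s12.png

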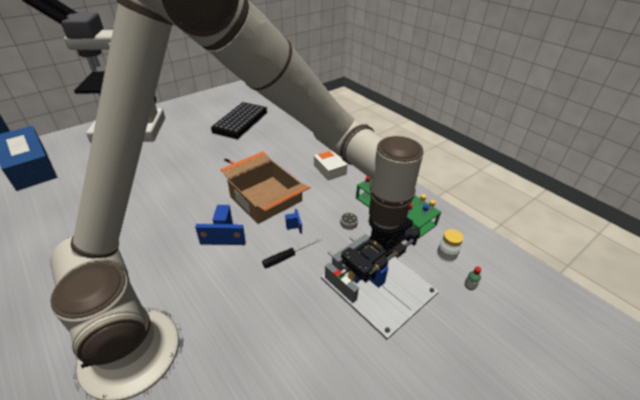

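View pics/s12z.png

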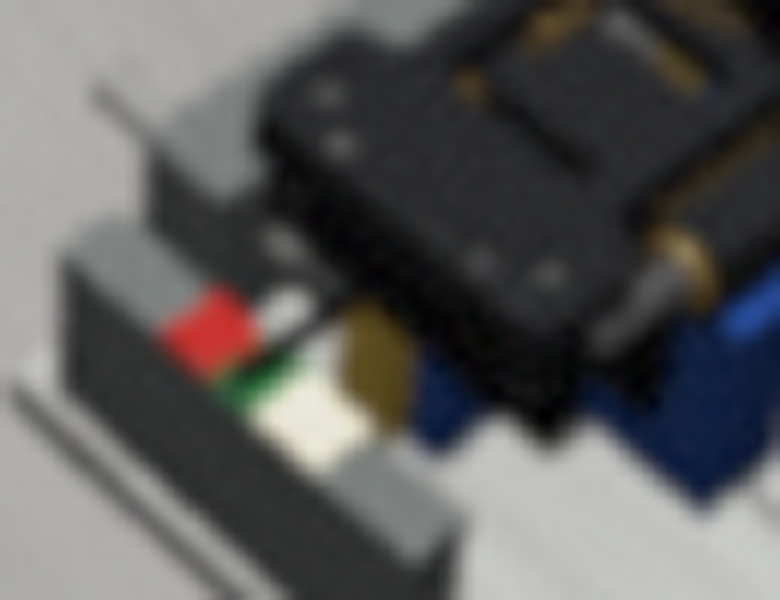

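View pics/t12.png

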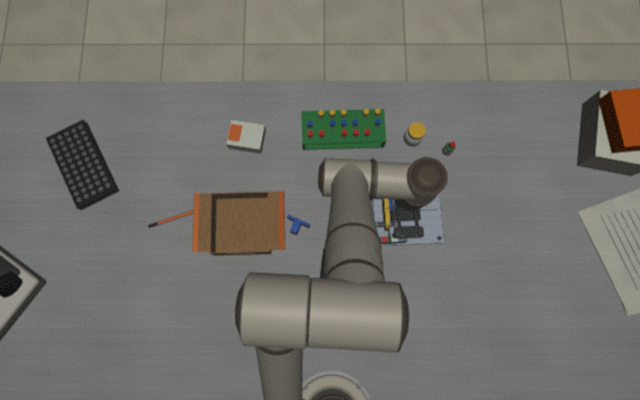

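```bash
python3 - <<'E'
from h import *
print(manip.sign_off()); s=manip.read_state(); print(s["clock"],s["force"],s["ee_pos"])
E
```

```text
the job is handed in; nothing more can be done
None
the job is handed in; nothing more can be done
```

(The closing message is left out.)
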